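# Index the burner guard one hole towards the gas ring

### The job

Shift the steel burner guard one hole along its rail, to the side on which the gas ring stands: pull up the red spring plunger knob, slide the guard off its middle hole and let the plunger down again short of the next one; then slide on, with the pin riding on the strip, until it snaps fully home by itself, and leave the guard locked there. Feel for the hole gently, never shove, wrench or press hard on the rail or against the engaged pin, and leave the pan, the white bowl and the spoon holder where they are.

Things in the scene. Friction and masses are not known exactly. Their poses are not given: they have to be found in the camera images.
- rail: Fixed steel rail 380 (own y) x 74 x 20 mm, origin centre of underside, z up. Its strip has a hole at rail y = 0 and one hole each side, hand-drilled, each somewhere 56 to 80 mm from the middle one: hidden under the carriage, place not measured. Pin play in a hole: 3 mm along the rail. More than 25 N of contact force on the rail (from the pin or anything else) is too much.
- guard (a joint): Slide of the guard along the rail's y axis, m: 0 at the start (pin in the middle hole), positive towards rail +y; range +-0.088. Sliding takes about 3 N, plus 1 N while the pin drags on the strip; with the pin in a hole it is blocked after the play. At the start the flap stands 88 mm from the block on its rail -x side: steel, 200 mm wide, top 144 mm above the counter.
- plunger (a joint): Lift of the red knob and its pin, m: 0 = home in a hole, 0.007 = pin tip on the strip between holes, 0.014 = fully pulled. A spring pushes it down (7 N at 0, 9 N at 0.007, 12 N at 0.014). Let go between holes, the pin rides on the strip and drops in by itself when slid slowly (up to about 40 mm/s) over a hole; it needs to be within 1.5 mm of the hole's centre.
- knob (a point): Centre of the red plunger knob, an upright cylinder 26 mm in diameter and 22 mm high, on the axis of the blue block; 88 mm above the counter when home, its underside then 14 mm above the block (8 mm pin with a 13 mm collar between). It rises when pulled and travels with the guard.
- block (a point): Centre of the blue plunger block fixed to the guard's carriage: 36 x 36 mm, 35 mm high (28 to 63 mm above the counter), sides parallel to the rail. Wider than the knob, so the guard can be pushed by its sides without touching the knob. The carriage plate under it is 190 mm long (along the rail), top 28.5 mm above the counter, from 90 mm on the rail's -x side to 35 mm on +x.
- gas_ring: Fixed gas ring, 180 mm in diameter, 60 mm high, grey base with black pan supports, beyond the rail (+x), on its left (+y) or right (-y) half. Origin: centre of its underside.
- pan: Loose black pan, 200 mm across, 45 mm high, handle 140 mm long along its +x. Origin: centre of its underside. Leave alone.
- bowl_white: Loose white enamel bowl, 140 mm across, 55 mm high; origin under its centre. Leave alone.
- spoon_holder: Loose green plastic spoon holder, 90 mm across, 100 mm high, spoons up to 190 mm. Origin under its centre. Leave alone.
Mind the look-alikes: they are no part of the job. What is shaped like the gas_ring but brown or green is not meant.

How it is judged:
On the way, in this order (a step that is already met when the one before it is completed fails the run):
1. the plunger is pulled clear of the middle hole, the guard still there (value of joint plunger above 0.0075 m and value of joint guard between -0.006 and 0.006 m), for 0.05 s.
2. the pin is let down onto the strip between the middle hole and the next one, on the gas ring's side (or beyond it), and rides there (((y of gas_ring in the frame of rail above 0 m and value of joint guard above 0.012 m) or (y of gas_ring in the frame of rail below 0 m and value of joint guard below -0.012 m)) and value of joint plunger between 0.005 and 0.0085 m), for 0.2 s.
At the end, for the whole second after the job is handed in: The guard stands at the next hole on the gas ring's side (52 to 84 mm from the middle), at rest, with the plunger home within 2 mm (only possible in the hole), knob released (((y of gas_ring in the frame of rail above 0 m and value of joint guard between 0.052 and 0.084 m) or (y of gas_ring in the frame of rail below 0 m and value of joint guard between -0.084 and -0.052 m)) and value of joint plunger below 0.002 m and velocity of joint guard between -0.01 and 0.01 m/s); the robot touches nothing.
It fails at once if more than 25 N of contact force on the rail or its strip (shoving the guard against the pin) (contact force between rail and anything else above 25 N).
It fails at once if the pan moved more than 20 mm (distance of pan from where it was at the start of the episode above 0.02 m).
It fails at once if the white bowl moved more than 20 mm (distance of bowl_white from where it was at the start of the episode above 0.02 m).
It fails at once if the spoon holder moved more than 20 mm (distance of spoon_holder from where it was at the start of the episode above 0.02 m).
It also fails if it takes over 43 s, if anything falls off the work surface, if the arm or the gripper's body presses on something with over 40 N, if the wrist force passes 120 N, or if a joint passes its speed limit or range.

### The arm

A 6-joint arm with a two-finger parallel gripper is mounted at the origin on the work surface. World frame = base frame: x ahead of the robot, y to its left, z up, the work surface at z = 0. Lengths are in m, angles in rad, forces in N, time in s.
With the tool pointing down it reaches from about 0.375 to 0.9 m from the base axis. Payload 3.1 kg.
Tool frame: the origin (TCP) lies at the very end of the fingers, on their centre line; the grasp point (between the pads) lies 19 mm behind it; z points along the fingers, y is the line along which they close (so a half turn about z gives the same grasp; the last joint's range is limited). The gripper opens to 85 mm and grips with 20 to 120 N. Pads are 22 mm wide; open, the fingers measure 114 mm over their backs; the gripper's body (76 mm by 85 mm) begins 54 mm behind the grasp point. The pads swing forward as they close: fully open they stand 13 mm farther back than shut.
Start: joints at [1.05, 0.527, 1.433, -0, 1.181, -0.178], TCP at [0.21, 0.589, 0.231] pointing down, gripper open.
Joint ranges: [-3.08, 3.08], [-0.75, 2.2], [0.22, 2.44], [-1.43, 4.57], [0, 2.65], [-2.85, 2.85]. Speed limits (rad/s): [2.79, 2.79, 3.14, 3.14, 3.14, 3.14].

### API

Orientations are given as a unit quaternion [x, y, z, w].
In Python, from station import manip gives the robot as it stands.
- The arm moves only by the shell command python3 -m handwheel 'ROWS' [FORCE]. ROWS is JSON, a list of rows, each a list of 7 numbers: the shift along the world's x, y, z in mm, then the turn, a rotation vector about the world's x, y, z in degrees, then the opening, from 0 (shut) to 1 (fully open). A call has exactly 10 rows; each row shifts and turns the commanded pose from where the row before left it; what a row does not reach is not made up. A row lasts 1/8 s, in which the tool goes at most 62.5 mm and 10.7 degrees, less where a joint would pass 70% of its speed; a pose out of reach is approached as far as the arm can. A call is refused whole if a number of a shift passes 62.5 or a number of a turn 10.7, either way. A call with a gripper value outside its range is refused whole. The fingers move at their own pace and stop on an object; FORCE is the grip in N (left out, the last holds). Time passes only in rows, so rows that do not move let the fingers close, or fill a call up. It gives the time, the measured TCP pose, the force, the opening and the grip force at its end, in the units of the state.
- manip.sense(): the state, without advancing time (a new reading comes with each control period).
- manip.snapshot(name): name is "side" or "top"; returns the picture (480x640x3 uint8, red, green, blue); there is no depth.
- manip.get_calibration(name): a dict with "K" (3x3 intrinsics, pixels), "rvec" (rotation vector, rad) and "tvec" (3), from world to camera coordinates, as OpenCV has them. Camera axes: x right, y down, z forward; pixel columns grow to the right and rows downward; lengths in m; the calibration is good to about 2 mm. A picture is of the moment at which its call begins. get_calibration takes no time and is no camera call.
- manip.sign_off(): hands the job in; it is judged then, once.
The state is a dict: "t": time; "q": joint angles; "qd": joint speeds; "tau": joint torques, N m; "tcp_pos": TCP position; "tool_rot": TCP orientation; "force": force on the tool from outside, world axes, zero at the start; "ft_torque": the same for the moment, N m; "finger_gap": opening from 0.0 (shut) to 1.0 (fully open); "gripper_force": force on a finger pad.
Only numpy, scipy, OpenCV 4.12 (cv2) and the standard library are available. Lean on these libraries where they do the work, as an engineer would, in place of code of your own. Each camera call takes 0.05 s, during which the arm holds its last target. There are 200 camera calls.

## Working session

There is one attempt and no reset: what is moved stays moved. The work goes in short steps, Python scripts to look and compute and a shell command to move; the robot and the scene stay as the last step left them, time stands still between calls to the robot, and variables do not carry over. Pictures are saved under pics/ and viewed, at most 10 in all, crops included, and the job is handed in when it is done.

```bash
mkdir -p pics; ls
python3 - <<'E'
from station import manip
import cv2
for n in("side","top"):
    im=manip.snapshot(n); cv2.imwrite(f"pics/{n}0.png",im[:,:,::-1])
    c=manip.get_calibration(n); print(n,c)
s=manip.sense(); print(s)
E
```

```text
pics
side {'K': array([[615.77145577,   0.        , 305.3506508 ],
       [  0.        , 615.77145577, 238.33133466],
       [  0.        ,   0.        ,   1.        ]]), 'rvec': array([ 2.24304237, -0.51268396,  0.24065881]), 'tvec': array([-0.46342771,  0.22383872,  1.36493337])}
top {'K': array([[454.15832651,   0.        , 315.61745567],
       [  0.        , 454.15832651, 238.31581978],
       [  0.        ,   0.        ,   1.        ]]), 'rvec': array([ 2.12683422, -2.14849839,  0.15092222]), 'tvec': array([0.02677359, 0.50647592, 1.27282329])}
{'t': 0.1, 'q': array([ 1.04950493e+00,  5.28412340e-01,  1.43380110e+00,  2.72446073e-05,
        1.18136968e+00, -1.78523219e-01]), 'qd': array([ 0.00093111, -0.0022751 , -0.00305848, -0.00066011,  0.00181805,
        0.00172488]), 'tau': array([-5.65889077e-04, -4.43303311e+01, -1.78586107e+01, -2.60711595e-04,
        3.89125751e-03,  1.51271644e-05]), 'tcp_pos': array([0.20971018, 0.58807837, 0.23039885]), 'tool_rot': array([ 1.70551348e-01,  9.85348287e-01, -9.30606822e-04, -3.53010036e-04]), 'force': array([-0.68996802, -0.22990419,  0.53513165]), 'ft_torque': array([0.00452209, 0.01361391, 0.04279681]), 'gripper_force': 0.0, 'finger_gap': 0.9986007718428442}
```

View pics/top0.png

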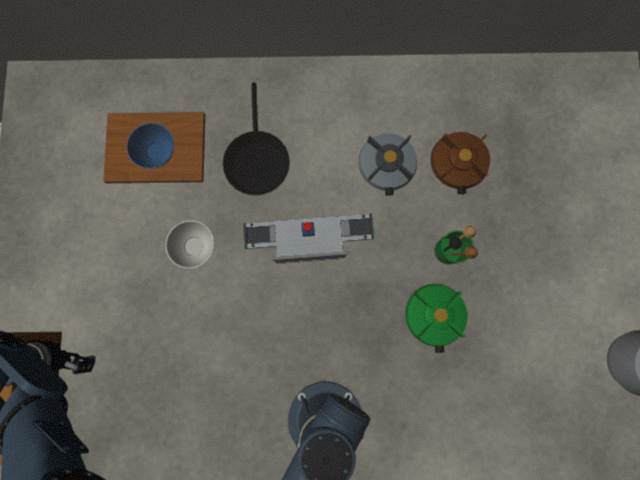

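View pics/side0.png

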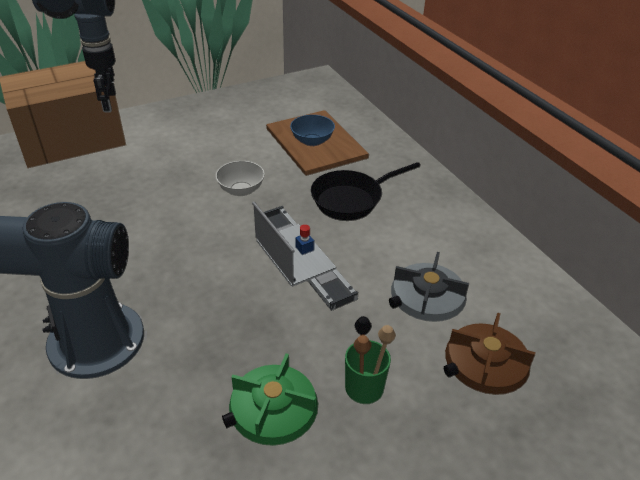

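The top view shows the rail at about (308,232). The flap is on the robot side, so rail +x points up in the image and +y points left. The knob is at (308,227).

Gas ring candidates in the top view:
- **Grey ring (388,160):** this is the one described, on the right, so the -y side.
- **Brown ring (461,160) and green ring (437,315):** look-alikes.

The knob is the only red item, on the blue block. The blue bowl at (150,147) is unrelated.

```bash
cat > h.py <<'E'
import numpy as np,cv2
from station import manip
def cal(n):
    c=manip.get_calibration(n); return c["K"],cv2.Rodrigues(c["rvec"])[0],c["tvec"]
def ray(n,uv):
    K,R,t=cal(n); return -R.T@t, R.T@np.linalg.inv(K)@np.array([*uv,1.])
def plane(n,uv,z):
    o,d=ray(n,uv); return o+d*(z-o[2])/d[2]
def tri(a,b):
    P=[]
    for n in("side","top"):
        K,R,t=cal(n);P.append(K@np.c_[R,t])
    X=cv2.triangulatePoints(P[0],P[1],np.float32(a),np.float32(b))[:,0];return X[:3]/X[3]
def blob(im,name,win):
    x0,y0,x1,y1=win; h=cv2.cvtColor(im[y0:y1,x0:x1],cv2.COLOR_RGB2HSV)
    if name=="red": m=(((h[...,0]<6)|(h[...,0]>172))&(h[...,1]>170)&(h[...,2]>70))
    if name=="blue": m=((h[...,0]>100)&(h[...,0]<125)&(h[...,1]>130))
    k,l,s,c=cv2.connectedComponentsWithStats(m.astype(np.uint8))
    i=1+np.argmax(s[1:,4]); return c[i]+[x0,y0],s[i]+[x0,y0,0,0,0]
def knob():
    r={n:manip.snapshot(n) for n in("side","top")}
    a=blob(r["side"],"red",(200,180,420,330)); b=blob(r["top"],"red",(230,190,400,270))
    return tri(a[0],b[0]),a,b,r
E
python3 - <<'E'
from h import *
p,a,b,r=knob(); print("knob",p,a,b)
print("knob by top at z .099",plane("top",b[0],.099),"block top",blob(r["top"],"blue",(230,190,400,270)))
t=r["top"]
print("ring",plane("top",(388,160),.06))
g=cv2.cvtColor(t,cv2.COLOR_RGB2GRAY)
L=[plane("top",q,.02) for q in((245,223),(246,248),(371,214),(373,239))];print(np.round(L,4))
d=L[0]-L[2];e=L[1]-L[3];print([np.degrees(np.arctan2(-v[0],v[1])) for v in(d,e)], np.linalg.norm(d))
c=cv2.resize(t[190:280,230:400],None,fx=4.5,fy=4.5,interpolation=cv2.INTER_CUBIC)
c2=cv2.resize(t[130:195,355:425],None,fx=2.5,fy=2.5); c[-len(c2):,-c2.shape[1]:]=c2
cv2.imwrite("pics/crop.png",c[:,:,::-1])
E
```

```text
knob [0.5331943  0.04450755 0.08769703] (array([304.13541667, 230.30208333]), array([300, 225,   9,  12,  96])) (array([307.18518519, 226.2037037 ]), array([303, 223,   9,   8,  54]))
knob by top at z .099 [0.53162343 0.04403813 0.099     ] block top (array([308.08571429, 232.05714286]), array([303, 229,  11,   6,  35]))
ring [ 0.73176044 -0.19143603  0.06      ]
[[ 0.5576  0.2297  0.02  ]
 [ 0.4832  0.2257  0.02  ]
 [ 0.5803 -0.1422  0.02  ]
 [ 0.5057 -0.1459  0.02  ]]
[np.float64(3.5007593182241385), np.float64(3.4703102370735133)] 0.3725543746607828
```

View pics/crop.png

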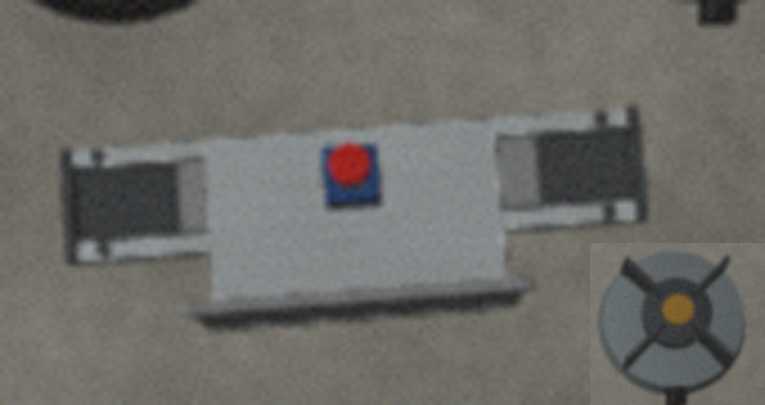

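The crop confirms it: the red knob sits on the blue block at crop (350,165), and the grey ring is the gas ring. It lies at rail -y, so the guard slides toward world -y, along (0.061,-0.998). I'll grip across the rail (along x) so nothing pushes on the pin.

```bash
python3 -m handwheel '[[30,-50,-3,0,0,-6.7,1],[30,-50,-3,0,0,-6.7,1],[30,-50,-3,0,0,-6.7,1],[30,-50,-3,0,0,-6.7,1],[30,-50,-3,0,0,-6.7,1],[30,-50,-3,0,0,-6.7,1],[30,-50,-3,0,0,-6.7,1],[30,-50,-3,0,0,-6.7,1],[30,-50,-3,0,0,-6.7,1],[30,-50,-3,0,0,-6.7,1]]' 60
python3 -m handwheel '[[12,-22,-10,0,0,0,0.7],[11,-22,-10,0,0,0,0.7],[0,0,-10,0,0,0,0.7],[0,0,0,0,0,0,0.7],[0,0,0,0,0,0,0.7],[0,0,0,0,0,0,0.7],[0,0,0,0,0,0,0.7],[0,0,0,0,0,0,0.7],[0,0,0,0,0,0,0.7],[0,0,0,0,0,0,0.7]]' 60
python3 - <<'E'
from h import *
from scipy.spatial.transform import Rotation as R
s=manip.sense();print(s["tcp_pos"],s["finger_gap"],s["force"],R.from_quat(s["tool_rot"]).as_matrix())
im=manip.snapshot("side")[150:330,200:400]
cv2.imwrite("pics/s1.png",cv2.resize(im,None,fx=3,fy=3)[:,:,::-1])
E
```

```text
t: 1.45
tcp_pos: [0.5109, 0.0868, 0.2013]
tool_rot: [0.688, 0.726, 0.0, 0.0]
force: [1.0, 0.6, 0.2]
finger_gap: 1.004
gripper_force: 0.0
t: 2.7
tcp_pos: [0.533, 0.0446, 0.1713]
tool_rot: [0.686, 0.728, 0.0, 0.0]
force: [-0.0, 0.3, -0.1]
finger_gap: 0.699
gripper_force: 0.0
[0.53302773 0.04460244 0.17132806] 0.6985727759801931 [-0.00055574  0.34496165 -0.06232833] [[-5.85466280e-02  9.98284675e-01  1.01257599e-05]
 [ 9.98284675e-01  5.85466281e-02 -8.73473054e-06]
 [-9.31257674e-06  9.59700194e-06 -1.00000000e+00]]
```

View pics/s1.png

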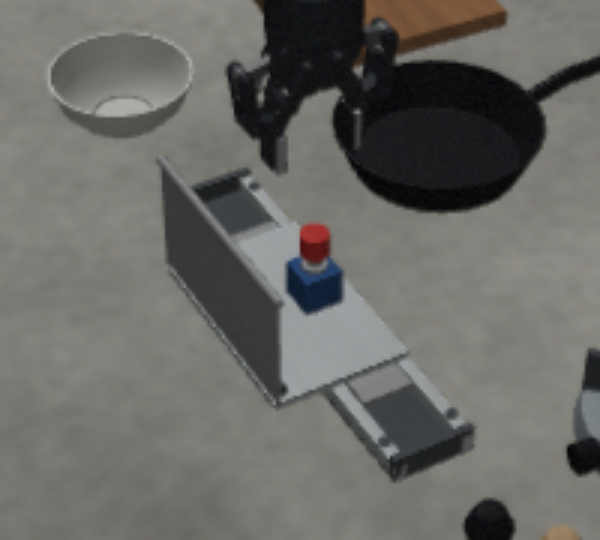

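The crop shows the gripper directly above the knob, fingers straddling it across the rail, clear of flap and pan. I'll descend and grip.

```bash
python3 -m handwheel '[[0,0,-25,0,0,0,0.7],[0,0,-25,0,0,0,0.7],[0,0,-25,0,0,0,0.7],[0,0,-15,0,0,0,0.7],[0,0,-8,0,0,0,0.7],[0,0,0,0,0,0,0.1],[0,0,0,0,0,0,0.1],[0,0,0,0,0,0,0.1],[0,0,0,0,0,0,0.1],[0,0,0,0,0,0,0.1]]' 60
```

```text
t: 4.0
tcp_pos: [0.5339, 0.0446, 0.0742]
tool_rot: [0.686, 0.728, 0.001, 0.001]
force: [1.0, -0.4, 6.0]
finger_gap: 0.283
gripper_force: 59.3
```

```bash
python3 -m handwheel '[[0,0,2,0,0,0,0.1],[0,0,2,0,0,0,0.1],[0,0,2,0,0,0,0.1],[0,0,2,0,0,0,0.1],[0,0,2,0,0,0,0.1],[0,0,2,0,0,0,0.1],[0,0,0,0,0,0,0.1],[0,0,0,0,0,0,0.1],[0,0,0,0,0,0,0.1],[0,0,0,0,0,0,0.1]]' 60
python3 - <<'E'
from h import *
p,a,b,r=knob();print(p,a,b)
im=r["side"][180:300,240:400]
cv2.imwrite("pics/s2.png",cv2.resize(im,None,fx=4,fy=4)[:,:,::-1])
E
```

```text
t: 5.25
tcp_pos: [0.5337, 0.0446, 0.0851]
tool_rot: [0.686, 0.727, 0.0, 0.0]
force: [5.9, 0.3, -10.7]
finger_gap: 0.284
gripper_force: 59.4Traceback (most recent call last):
  File "<stdin>", line 2, in <module>
  File "h.py", line 22, in knob
    a=blob(r["side"],"red",(200,180,420,330)); b=blob(r["top"],"red",(230,190,400,270))
                                                 ~~~~^^^^^^^^^^^^^^^^^^^^^^^^^^^^^^^^^^
  File "h.py", line 19, in blob
    i=1+np.argmax(s[1:,4]); return c[i]+[x0,y0],s[i]+[x0,y0,0,0,0]
        ~~~~~~~~~^^^^^^^^^
    return _wrapfunc(a, 'argmax', axis=axis, out=out, **kwds)
    return bound(*args, **kwds)
ValueError: attempt to get argmax of an empty sequence
```

The pull reads 10.7 N over 11 mm, which matches the spring, so the pin is clear. I'll do a short test slide first.

```bash
python3 -m handwheel '[[0,-0.5,0.5,0,0,0,0.1],[0,-0.5,0,0,0,0,0.1],[0,-0.5,0,0,0,0,0.1],[0,-0.5,0,0,0,0,0.1],[0,-0.5,0,0,0,0,0.1],[0,-0.5,0,0,0,0,0.1],[0.1,-0.5,0,0,0,0,0.1],[0.1,-0.5,0,0,0,0,0.1],[0.1,-0.5,0,0,0,0,0.1],[0,-0.5,0,0,0,0,0.1]]' 60
```

```text
t: 6.6
tcp_pos: [0.534, 0.0402, 0.0855]
tool_rot: [0.686, 0.727, 0.001, 0.0]
force: [4.9, 2.9, -10.6]
finger_gap: 0.282
gripper_force: 59.4
```

```bash
python3 -m handwheel '[[0.2,-2,0,0,0,0,0.1],[0.3,-5,0,0,0,0,0.1],[0.3,-5,0,0,0,0,0.1],[0.3,-5,0,0,0,0,0.1],[0.3,-5,0,0,0,0,0.1],[0.3,-5,0,0,0,0,0.1],[0.3,-5,0,0,0,0,0.1],[0.3,-4,0,0,0,0,0.1],[0.1,-2,0,0,0,0,0.1],[0,0,0,0,0,0,0.1]]' 60
```

```text
t: 7.85
tcp_pos: [0.5365, 0.0019, 0.0855]
tool_rot: [0.686, 0.727, 0.001, 0.0]
force: [6.0, 1.3, -11.2]
finger_gap: 0.28
gripper_force: 59.4
```

```bash
python3 -m handwheel '[[0,0,-1.5,0,0,0,0.1],[0,0,-1.5,0,0,0,0.1],[0,0,-1.5,0,0,0,0.1],[0,0,0,0,0,0,0.7],[0,0,0,0,0,0,0.7],[0,0,0,0,0,0,0.7],[0,0,0,0,0,0,0.7],[0,0,0,0,0,0,0.7],[0,0,0,0,0,0,0.7],[0,0,0,0,0,0,0.7]]' 60
python3 - <<'E'
from h import *
im=manip.snapshot("side")[180:300,240:400]
cv2.imwrite("pics/s3.png",cv2.resize(im,None,fx=4,fy=4)[:,:,::-1])
E
```

```text
t: 9.1
tcp_pos: [0.5357, 0.0016, 0.0813]
tool_rot: [0.686, 0.728, -0.0, -0.0]
force: [-0.3, 0.3, 0.2]
finger_gap: 0.701
gripper_force: 0.0
```

View pics/s3.png

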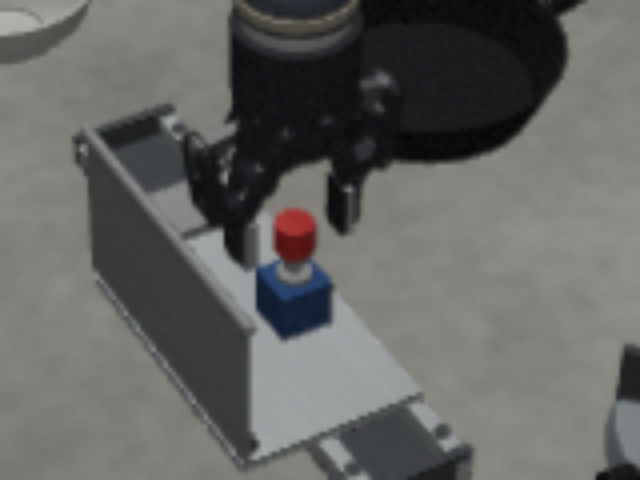

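The crop shows the guard shifted, fingers open around the knob at (295,235), and the pin riding on the strip with the collar showing. Next I'll descend around the block and grip it lightly across the rail, so the friction limits the push.

```bash
python3 -m handwheel '[[1,0,-12,0,0,0,0.7],[0,0,-12,0,0,0,0.7],[0,0,-10,0,0,0,0.7],[0,0,-7,0,0,0,0.7],[0,0,0,0,0,0,0.25],[0,0,0,0,0,0,0.25],[0,0,0,0,0,0,0.25],[0,0,0,0,0,0,0.25],[0,0,0,0,0,0,0.25],[0,0,0,0,0,0,0.25]]' 20
```

```text
t: 10.4
tcp_pos: [0.5367, 0.0016, 0.0401]
tool_rot: [0.686, 0.728, -0.0, -0.0]
force: [1.5, -0.6, -9.5]
finger_gap: 0.414
gripper_force: 22.8
```

```bash
python3 -m handwheel '[[0,-1,0,0,0,0,0.25],[0,-1,0,0,0,0,0.25],[0.1,-1,0,0,0,0,0.25],[0.1,-1,0,0,0,0,0.25],[0.1,-1,0,0,0,0,0.25],[0.1,-1,0,0,0,0,0.25],[0.1,-1,0,0,0,0,0.25],[0,-1,0,0,0,0,0.25],[0,-1,0,0,0,0,0.25],[0,-1,0,0,0,0,0.25]]' 20
```

```text
t: 11.65
tcp_pos: [0.5373, -0.0069, 0.0401]
tool_rot: [0.686, 0.727, 0.001, -0.001]
force: [2.9, 4.4, -10.1]
finger_gap: 0.421
gripper_force: 22.8
```

```bash
python3 -m handwheel '[[0,-0.5,0,0,0,0,0.25],[0,-0.5,0,0,0,0,0.25],[0.1,-0.5,0,0,0,0,0.25],[0,-0.5,0,0,0,0,0.25],[0,-0.5,0,0,0,0,0.25],[0.1,-0.5,0,0,0,0,0.25],[0,-0.5,0,0,0,0,0.25],[0,-0.5,0,0,0,0,0.25],[0,0,0,0,0,0,0.25],[0,0,0,0,0,0,0.25]]' 20
```

```text
t: 12.9
tcp_pos: [0.5375, -0.0107, 0.0401]
tool_rot: [0.686, 0.727, 0.001, -0.001]
force: [3.3, 7.8, -10.2]
finger_gap: 0.419
gripper_force: 22.8
```

```bash
python3 -m handwheel '[[0,-0.5,0,0,0,0,0.25],[0,-0.5,0,0,0,0,0.25],[0.1,-0.5,0,0,0,0,0.25],[0,-0.5,0,0,0,0,0.25],[0,-0.5,0,0,0,0,0.25],[0.1,-0.5,0,0,0,0,0.25],[0,0,0,0,0,0,0.25],[0,0,0,0,0,0,0.25],[0,0,0,0,0,0,0.25],[0,0,0,0,0,0,0.25]]' 20
```

```text
t: 14.15
tcp_pos: [0.5377, -0.0135, 0.0401]
tool_rot: [0.686, 0.727, 0.001, -0.001]
force: [2.7, 7.9, -9.1]
finger_gap: 0.416
gripper_force: 22.8
```

The force rose from 4.4 to 7.9 N, so I'll check whether the guard still follows and whether the pin has dropped.

Run:
```python
from h import *
im=manip.snapshot("side")
print(blob(im,"red",(200,180,420,330)),blob(im,"blue",(270,200,420,330)))
cv2.imwrite("pics/s4.png",cv2.resize(im[180:300,240:400],None,fx=4,fy=4)[:,:,::-1])
```

```text
(array([317.93650794, 242.96825397]), array([313, 238,   9,  11,  63])) (array([318.22289157, 259.18674699]), array([311, 248,  15,  20, 166]))
```

View pics/s4.png

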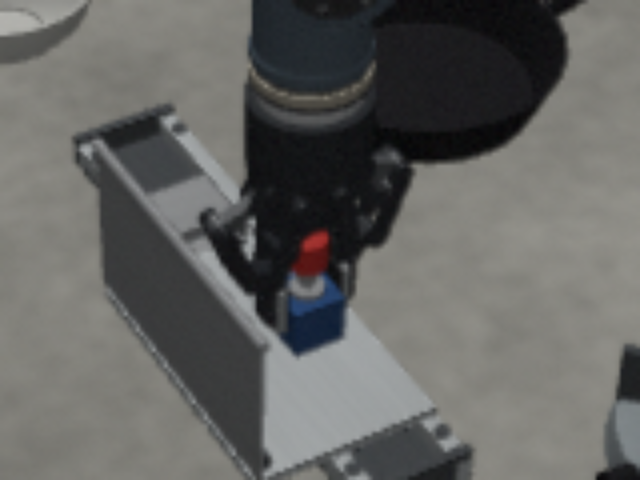

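The crop shows the gripper on the block at about (318,315), with collar still visible below the knob. I'll turn the knob pixels into travel and lift.

```bash
cat >> h.py <<'E'
def track(im):
    # knob bottom centre (column centre, last red row) -> travel d, lift l (mm), relative to the first picture
    from scipy.optimize import fsolve
    c=manip.get_calibration("side"); P0=np.array([.5332,.0445,.077])
    pr=lambda d,l: cv2.projectPoints((P0+[.061*d,-.998*d,l])[None],c["rvec"],c["tvec"],c["K"],None)[0].ravel()
    _,s=blob(im,"red",(200,180,420,330)); uv=np.array([s[0]+s[2]/2,s[1]+s[3]])
    off=np.array([304.5,237.])-pr(0,0)
    return 1e3*fsolve(lambda v:pr(v[0],v[1])+off-uv,[.05,.0])
E
python3 - <<'E'
from h import *
im=manip.snapshot("side");print(track(im))
im=cv2.cvtColor(cv2.imread("pics/side0.png"),cv2.COLOR_BGR2RGB);print(track(im))
E
```

```text
[63.3315766  12.97587946]
[-9.38975322e-14 -3.90754702e-14]
```

The guard is following and the pin is still up. I'll carry on in small steps.

```bash
python3 -m handwheel '[[0,-0.5,0,0,0,0,0.25],[0,-0.5,0,0,0,0,0.25],[0.1,-0.5,0,0,0,0,0.25],[0,-0.5,0,0,0,0,0.25],[0,-0.5,0,0,0,0,0.25],[0.1,-0.5,0,0,0,0,0.25],[0,0,0,0,0,0,0.25],[0,0,0,0,0,0,0.25],[0,0,0,0,0,0,0.25],[0,0,0,0,0,0,0.25]]' 20; python3 -c "
from h import *
print(track(manip.snapshot('side')))"
```

```text
t: 15.5
tcp_pos: [0.538, -0.0185, 0.0401]
tool_rot: [0.686, 0.728, 0.0, 0.0]
force: [4.6, 2.5, -13.9]
finger_gap: 0.417
gripper_force: 22.4
[68.1705467  10.35162967]
```

```bash
python3 -m handwheel '[[0,-0.5,0,0,0,0,0.25],[0,-0.5,0,0,0,0,0.25],[0.1,-0.5,0,0,0,0,0.25],[0,-0.5,0,0,0,0,0.25],[0,-0.5,0,0,0,0,0.25],[0.1,-0.5,0,0,0,0,0.25],[0,0,0,0,0,0,0.25],[0,0,0,0,0,0,0.25],[0,0,0,0,0,0,0.25],[0,0,0,0,0,0,0.25]]' 20; python3 -c "
from h import *
im=manip.snapshot('side')
print(track(im))
cv2.imwrite('pics/s5.png',cv2.resize(im[180:300,240:400],None,fx=4,fy=4)[:,:,::-1])"
```

```text
t: 16.8
tcp_pos: [0.5382, -0.0216, 0.0401]
tool_rot: [0.686, 0.728, 0.0, 0.0]
force: [4.4, 1.5, -18.5]
finger_gap: 0.416
gripper_force: 22.0
[72.87311918 10.84251041]
```

View pics/s5.png

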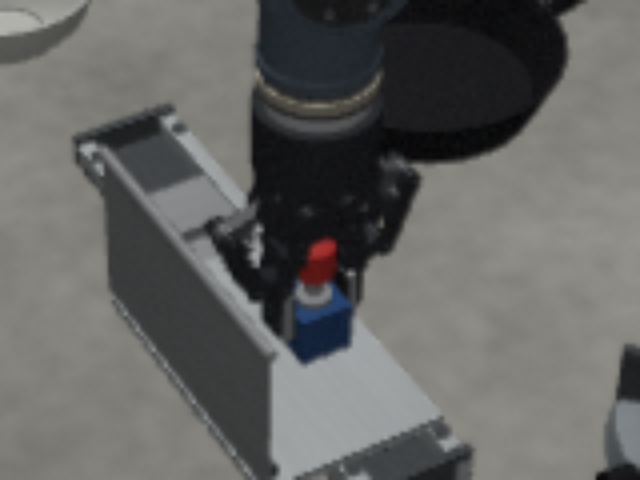

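The crop shows the collar still visible under the knob at (318,275), so the pin is still riding at about 66 mm. The z force is building up, so I'll ease it slightly while sliding.

```bash
python3 -m handwheel '[[0,-0.5,-0.3,0,0,0,0.25],[0,-0.5,-0.3,0,0,0,0.25],[0.1,-0.5,0,0,0,0,0.25],[0,-0.5,0,0,0,0,0.25],[0,-0.5,0,0,0,0,0.25],[0.1,-0.5,0,0,0,0,0.25],[0,0,0,0,0,0,0.25],[0,0,0,0,0,0,0.25],[0,0,0,0,0,0,0.25],[0,0,0,0,0,0,0.25]]' 20; python3 -c "
from h import *
im=manip.snapshot('side')
print(track(im))"
```

```text
t: 18.1
tcp_pos: [0.5384, -0.0244, 0.0401]
tool_rot: [0.686, 0.728, 0.0, 0.0]
force: [2.6, 1.8, -8.1]
finger_gap: 0.416
gripper_force: 23.3
[75.41129947  6.42485526]
```

```bash
python3 -m handwheel '[[0,-0.5,0,0,0,0,0.25],[0,-0.5,0,0,0,0,0.25],[0.1,-0.5,0,0,0,0,0.25],[0,-0.5,0,0,0,0,0.25],[0,-0.5,0,0,0,0,0.25],[0.1,-0.5,0,0,0,0,0.25],[0,0,0,0,0,0,0.25],[0,0,0,0,0,0,0.25],[0,0,0,0,0,0,0.25],[0,0,0,0,0,0,0.25]]' 20; python3 -c "
from h import *
im=manip.snapshot('side')
print(track(im),blob(im,'red',(200,180,420,330)))
cv2.imwrite('pics/s6.png',cv2.resize(im[180:300,240:400],None,fx=4,fy=4)[:,:,::-1])"
```

```text
t: 19.4
tcp_pos: [0.5386, -0.0275, 0.04]
tool_rot: [0.686, 0.728, 0.0, 0.0]
force: [1.0, 2.8, 3.8]
finger_gap: 0.419
gripper_force: 24.6
[77.8201769   5.11848305] (array([320.525, 247.95 ]), array([316, 242,   9,  12,  80]))
```

View pics/s6.png

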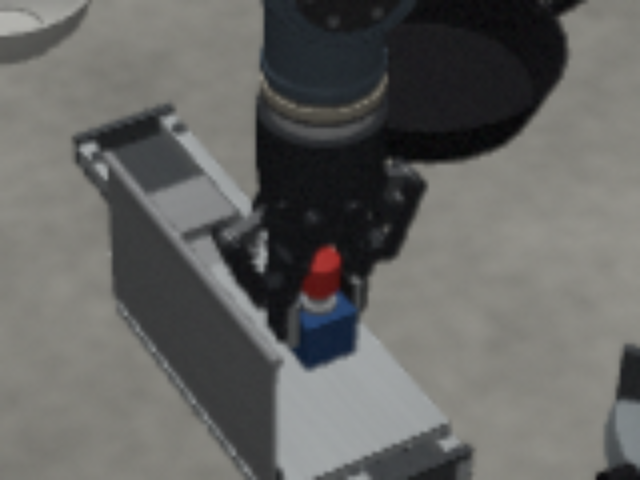

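It's unclear whether the knob is free inside the closed fingers. I'll let go, back up and measure the lift.

```bash
python3 -m handwheel '[[0,0,0,0,0,0,0.7],[0,0,0,0,0,0,0.7],[0,0,0,0,0,0,0.7],[0,0,20,0,0,0,0.7],[0,0,25,0,0,0,0.7],[0,0,25,0,0,0,0.7],[0,0,25,0,0,0,0.7],[0,0,15,0,0,0,0.7],[0,0,0,0,0,0,0.7],[0,0,0,0,0,0,0.7]]' 20; python3 -c "
from h import *
im=manip.snapshot('side')
print(track(im),blob(im,'red',(200,180,420,330)))
a=im[200:290,270:370]; b=cv2.cvtColor(cv2.imread('pics/side0.png'),cv2.COLOR_BGR2RGB)[185:275,255:355]
cv2.imwrite('pics/s7.png',cv2.resize(np.hstack([a,b]),None,fx=4,fy=4)[:,:,::-1])"
```

```text
t: 20.7
tcp_pos: [0.5378, -0.0272, 0.1489]
tool_rot: [0.686, 0.728, -0.0, -0.001]
force: [-0.1, -0.1, -0.2]
finger_gap: 0.702
gripper_force: 0.0
[75.54176033  3.30627973] (array([319.20792079, 247.40594059]), array([315, 242,  10,  12, 101]))
```

View pics/s7.png

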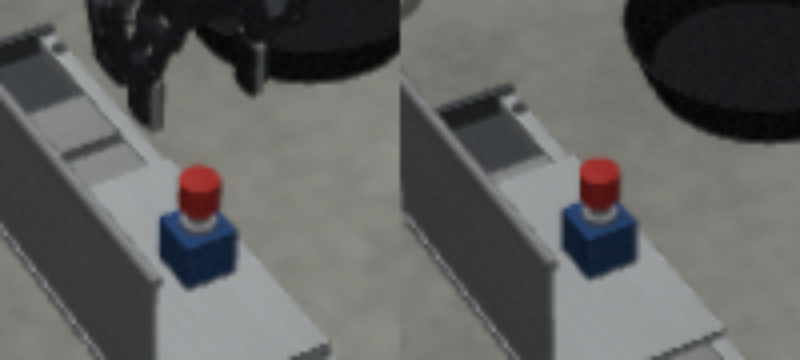

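The left half (now) and right half (start, home) look alike: knob top to block bottom is 120 px now against 119 px at home, where riding would add about 13. I'll check that numerically against the riding reference, s3.

```bash
python3 -c "
from h import *
def f(im,n,x0=0,y0=0):
    a=blob(im,'red',(0,0,im.shape[1],im.shape[0]));r=a[1]
    b=blob(im,'blue',(r[0]-6,r[1],r[0]+r[2]+6,min(im.shape[0],r[1]+45)))
    print(n,'d centroid',b[0]-a[0],'bottom-bottom',b[1][1]+b[1][3]-r[1]-r[3],'top-bottom',b[1][1]+b[1][3]-r[1])
rd=lambda p:cv2.cvtColor(cv2.imread(p),cv2.COLOR_BGR2RGB)
f(rd('pics/side0.png')[180:330,240:400],'home')
s3=cv2.resize(rd('pics/s3.png'),(160,120),interpolation=cv2.INTER_AREA); f(s3,'riding')
for i in range(2): f(manip.snapshot('side')[180:330,240:400],'now')
"
```

```text
home d centroid [-0.08687298 14.54743123] bottom-bottom 17 top-bottom 29
riding d centroid [-0.39878714 16.77301395] bottom-bottom 19 top-bottom 31
now d centroid [-0.65386674 14.67063598] bottom-bottom 17 top-bottom 29
now d centroid [-0.63778505 14.69360692] bottom-bottom 17 top-bottom 29
```

The centroid offset is 14.7 px, against 14.5 at home and 16.8 riding. So the pin is home at about 72 mm, and the gripper is clear.

```bash
python3 -c "
from station import manip
print(manip.sign_off())"
```

```text
the job is handed in; nothing more can be done
None
```

I slid the guard one hole toward the grey gas ring (rail -y), about 72 mm. In the camera image the plunger is home in that hole. The gripper is clear and the job is handed in, but no verdict came back.

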